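Complete the battery caddy and lift it level off the nightstand

ROBOT

A 6-joint arm with a two-finger parallel gripper is mounted at the origin on the work surface. World frame = base frame: x ahead of the robot, y to its left, z up, the work surface at z = 0. Lengths are in mm, angles in rad, forces in N, time in s.
With the tool pointing down it reaches from about 325 to 850 mm from the base axis. Payload 15.5 kg.
Tool frame: the origin (TCP) lies midway between the tips of the shut fingers; the grasp point (between the pads) lies 19 mm behind it; z points along the fingers, y is the line along which they close (so a half turn about z gives the same grasp; the last joint's range is limited). The gripper opens to 91 mm and grips with 3 to 60 N. Pads are 32 mm wide; open, the fingers measure 118 mm over their backs; the gripper's body (76 mm by 178 mm) begins 60 mm behind the grasp point.
Start: joints at [1.075, 0.494, 1.345, -0, 1.302, -0.096], TCP at [243.267, 575.715, 213.915] pointing down, gripper open.
Joint ranges: [-2.91, 2.91], [-0.82, 2.16], [0.22, 2.67], [-1.22, 4.37], [0.12, 2.79], [-3.08, 3.08]. Speed limits (rad/s): [1.89, 1.89, 2.57, 3.01, 3.01, 3.01].

INTERFACE

Orientations are given as a unit quaternion [w, x, y, z].
In Python, from bench import arm gives the robot as it stands.
- The arm moves only by the tool carry_out, never from a script. Its argument "deltas" is a list of rows, each a list of 7 numbers: the turn, a rotation vector about the tool's x, y, z in degrees, then the shift along the tool's x, y, z in m, then the opening, from 0 (shut) to 1 (fully open). A call has 1 to 5 rows; each row shifts and turns the commanded pose from where the row before left it, along the tool's axes as they then stand; what a row does not reach is not made up. A row lasts 1/8 s, in which the tool goes at most 62.5 mm and 10.7 degrees, less where a joint would pass 70% of its speed; a pose out of reach is approached as far as the arm can. A call with a gripper value outside its range is refused whole. The fingers move at their own pace and stop on an object; "squeeze" is the grip in N (left out, the last holds). Time passes only in rows, so rows that do not move let the fingers close. It gives the time, the measured TCP pose, the force, the opening and the grip force at its end, in the units of the state.
- arm.get_state(): the state, without advancing time (a new reading comes with each control period).
- arm.capture(name): name is "side" or "top" or "wrist"; returns the picture (420x560x3 uint8, red, green, blue); there is no depth.
- arm.camera_info(name): a dict with "K" (3x3 intrinsics, pixels), "k1" (the pictures are not rectified: a ray, as slopes to the right and down, at radius r is drawn at 1 + k1 r^2 times it, then the intrinsics apply), "view" (4x4, takes a point from world to camera coordinates); the wrist camera has in their place "mount" (4x4, takes a point from camera to tool coordinates, whose origin is the TCP and whose axes are the flange's). Camera axes: x right, y down, z forward; pixel columns grow to the right and rows downward; lengths in mm; the calibration is good to about 2 mm. A picture is of the moment at which its call begins: read the wrist's pose just before it. camera_info takes no time and is no camera call.
- arm.finish_job(): hands the job in; it is judged then, once.
The state is a dict: "time": time; "joint_positions": joint angles; "joint_vel": joint speeds; "joint_efforts": joint torques, N m; "ee_pos": TCP position; "tool_rot": TCP orientation; "force": force on the tool from outside, world axes, zero at the start; "ft_torque": the same for the moment, N m; "opening": finger opening in mm; "gripper_force": force on a finger pad.
Only numpy, scipy, OpenCV 4.12 (cv2) and the standard library are available. Lean on these libraries where they do the work, as an engineer would, in place of code of your own. Each camera call takes 0.05 s, during which the arm holds its last target. There are 200 camera calls.

TASK

Stand the spare AA cell, the slimmest of the three loose cells on the stool top, upright and fully home in the one empty well of the lilac battery caddy and let go of it, while the caddy stays on the stool top. Then grip the caddy by its central handle, lift it about 10 cm off the stool, level all the way and with all four cells in it, and hold it there level and still for a couple of seconds; finish while still holding it in the air. Leave everything else where it is.

Things in the scene. Friction and masses are not known exactly. Their poses are not given: they have to be found in the camera images.
- caddy: lilac battery caddy, loose, 0.17 kg empty (varies): block 130 (own x) x 105 (own y) x 23 high mm, four round wells 17 mm wide, 18 deep (floors 5 mm above the underside) centred at own x +-45, y +-32 mm; handle in the middle. Once all wells are full it balances under the handle. Origin: centre of the underside, z up; starts on the stool top at any yaw
- handle (a point): middle of the caddy's grip bar, 78 mm above the caddy's underside. The bar is 12 mm thick (caddy x), 46 mm long (caddy y) and spans 62 to 88 mm above the underside, on a stem 8 x 26 mm; close the fingers on it along the caddy's x. Axes as the caddy's
- empty_well (a point): centre of the floor of the caddy's empty well (caddy own x +45, y +32 mm, 5 mm above the underside; the well's mouth is 18 mm higher); axes as the caddy's
- aa_spare: the spare AA cell, 14.5 mm in diameter, 50 mm tall, 23 g, standing loose on the stool top. Upright round cell, steel with a grey jacket, small nub on top; origin: centre of its underside, z along its axis. Once in the well it stands 32 mm proud of the caddy's block, so grip it near its top (fingertips 25 mm or more above its underside)
- aa_1: AA cell (14.5 x 50 mm) already standing in the well at caddy own x +45, y -32 mm, its top 55 mm above the caddy's underside. Upright round cell, steel with a grey jacket, small nub on top; origin: centre of its underside, z along its axis
- aa_2: AA cell (14.5 x 50 mm) already standing in the well at caddy own x -45, y +32 mm, its top 55 mm above the caddy's underside. Upright round cell, steel with a grey jacket, small nub on top; origin: centre of its underside, z along its axis
- aa_3: AA cell (14.5 x 50 mm) already standing in the well at caddy own x -45, y -32 mm, its top 55 mm above the caddy's underside. Upright round cell, steel with a grey jacket, small nub on top; origin: centre of its underside, z along its axis
- well_1 (a point): centre of the floor of the well that holds aa_1
- well_2 (a point): centre of the floor of the well that holds aa_2
- well_3 (a point): centre of the floor of the well that holds aa_3
- d_cell: biggest, D cell, 34 mm in diameter, 61 mm tall, standing loose; not wanted, leave alone. Upright round cell, steel with a grey jacket, small nub on top; origin: centre of its underside, z along its axis
- c_cell: fatter C cell, 26 mm in diameter, 50 mm tall, standing loose; not wanted, leave alone. Upright round cell, steel with a grey jacket, small nub on top; origin: centre of its underside, z along its axis
- paperweight: glass paperweight, a dome 74 mm wide, 45 mm tall; origin at the centre of its underside; leave alone
- torch: aluminium pen torch with a black click button on its tail, 135 mm long (own x), up to 16 mm thick, lying down with its clip to the side; origin under its middle; leave alone
- tumbler: drinking glass, 68 mm wide, 85 mm tall; origin at the centre of its underside; leave alone
- phone: black phone lying flat, 148 (own x) x 72 x 9 mm; origin at the centre of its underside; leave alone
- case: white compact case, 70 (own x) x 100 x 24 mm with a 5 mm hinged flap closed on top, fixed; origin at the centre of its underside
Not all that is in view belongs to the job. Of the things that look like the caddy, take the one that is farthest from the robot's base at the start. Of the things shaped like the case, the white one is meant.

How it is judged:
By the outcome, as a careful person would: the job done as asked, in the order asked, and still so for the second after the job is handed in, while the arm keeps its last pose, push and grip.
It also fails if it takes over 58 s, if anything falls off the work surface, if the arm or the gripper's body presses on something with over 40 N, if the wrist force passes 120 N, or if a joint passes its speed limit or range.

## Working session

There is one attempt and no reset: what is moved stays moved. The work goes in short steps, Python scripts to look and compute and a tool call to move; the robot and the scene stay as the last step left them, time stands still between calls to the robot, and variables do not carry over. Pictures are saved under pics/ and viewed, at most 10 in all, crops included, and the job is handed in when it is done.

Besides the shell and the picture viewer there is one more tool, called by a JSON object that holds its "name" and its "arguments", one argument or row to a line. carry_out: Moves the arm, as the interface text tells. Its arguments: {"type":"object","properties":{"deltas":{"type":"array"},"squeeze":{"type":"number"}},"required":["deltas"]}

```bash
ls; mkdir -p pics
python3 - <<'E'
from bench import arm
import cv2,numpy as np
s=arm.get_state();print({k:np.round(v,3) for k,v in s.items()})
for n in("top","side","wrist"):
    im=arm.capture(n);cv2.imwrite(f"pics/{n}0.png",im[:,:,::-1]);i=arm.camera_info(n)
    print(n,{k:np.round(v,4).tolist() for k,v in i.items()})
E
```

```text
pics
{'time': np.float64(0.0), 'joint_positions': array([ 1.076,  0.494,  1.346,  0.   ,  1.302, -0.095]), 'joint_vel': array([-0.002, -0.002, -0.   ,  0.   ,  0.001,  0.   ]), 'joint_efforts': array([ 1.0000e-03, -8.7882e+01, -3.8184e+01,  7.1000e-02,  5.4000e-02,
       -0.0000e+00]), 'ee_pos': array([243.057, 575.387, 213.325]), 'tool_rot': array([-0.   ,  0.199,  0.98 , -0.001]), 'force': array([0.314, 0.009, 0.353]), 'ft_torque': array([ 0.007, -0.025,  0.019]), 'gripper_force': np.float64(0.0), 'opening': np.float64(91.346)}
top {'K': [[411.1614, 0.0, 276.1018], [0.0, 411.1614, 214.5587], [0.0, 0.0, 1.0]], 'k1': 0.014, 'view': [[-0.0097, -0.9997, -0.0235, 7.3431], [-0.988, 0.0132, -0.1539, 519.184], [0.1541, 0.0217, -0.9878, 1110.994], [0.0, 0.0, 0.0, 1.0]]}
side {'K': [[468.5317, 0.0, 284.0785], [0.0, 468.5317, 215.7183], [0.0, 0.0, 1.0]], 'k1': -0.0405, 'view': [[0.9957, -0.0926, 0.0057, -513.1398], [-0.0681, -0.7715, -0.6326, 66.8022], [0.063, 0.6295, -0.7745, 1156.6101], [0.0, 0.0, 0.0, 1.0]]}
wrist {'K': [[332.1442, 0.0, 277.1099], [0.0, 332.1442, 209.565], [0.0, 0.0, 1.0]], 'k1': 0.0201, 'mount': [[0.0003, -0.9637, -0.267, 74.9249], [1.0, 0.0001, 0.0007, -0.0594], [-0.0006, -0.267, 0.9637, -170.3275], [0.0, 0.0, 0.0, 1.0]]}
```

View pics/top0.png

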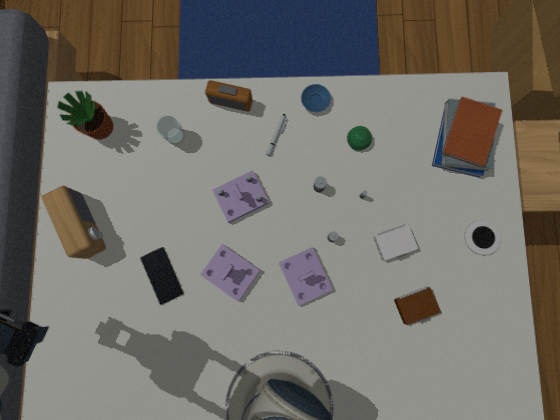

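View pics/side0.png

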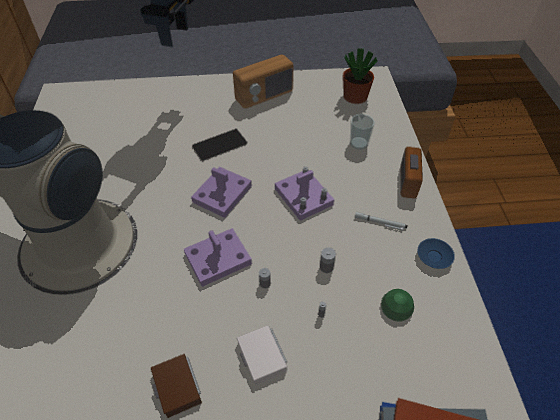

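The top view shows the far caddy at about (240,197), already holding cells. The slim spare cell is at (363,195), the D cell at (320,184) and the C cell at (333,237). I'll locate the caddy and cell with masks.

```bash
cat > h.py <<'E'
import cv2,numpy as np
from bench import arm
from scipy.spatial.transform import Rotation as R
def cam(n,s=None):
    i=arm.camera_info(n);K=np.array(i["K"])
    if n=="wrist":
        s=s or arm.get_state();q=np.array(s["tool_rot"])
        T=np.eye(4);T[:3,:3]=R.from_quat(q[[1,2,3,0]]).as_matrix();T[:3,3]=s["ee_pos"]
        V=np.linalg.inv(T@np.array(i["mount"]))
    else: V=np.array(i["view"])
    return K,i["k1"],V
def ray(c,px):
    K,k1,V=c
    p=np.asarray(px,float).reshape(-1,2);d=(p-K[:2,2])/[K[0,0],K[1,1]];u=d.copy()
    for _ in range(20):u=d/(1+k1*(u**2).sum(1,keepdims=True))
    D=np.c_[u,np.ones(len(u))]@V[:3,:3]; return -V[:3,:3].T@V[:3,3],D
def plane(c,px,z):
    o,D=ray(c,px);return o+D*((z-o[2])/D[:,2])[:,None]
def proj(c,P):
    K,k1,V=c
    P=np.atleast_2d(P)@V[:3,:3].T+V[:3,3];u=P[:,:2]/P[:,2:];u=u*(1+k1*(u**2).sum(1,keepdims=True))
    return u*K[0,0]+K[:2,2]
def lilac(im):
    h=cv2.cvtColor(im,cv2.COLOR_RGB2HSV)
    return cv2.inRange(h,(120,35,50),(160,255,255))
E
python3 - <<'E'
from h import *
c=cam("top")
for n in("top","side"):
    c=cam(n);im=cv2.imread(f"pics/{n}0.png")[:,:,::-1].copy();m=lilac(im)
    for k in cv2.findContours(m,0,2)[0]:
        if cv2.contourArea(k)<300:continue
        r=cv2.minAreaRect(k);b=plane(c,cv2.boxPoints(r),23)[:,:2]
        print(n,np.round(r[0]),plane(c,[r[0]],23).round(),b.round().tolist())
print("aa",plane(cam("top"),[[363,195]],25).round(),plane(cam("side"),[[322,311]],25).round())
print("others",plane(cam("top"),[[320,184],[333,237],[360,138],[397,243],[276,135]],20).round().tolist())
a=cv2.imread("pics/top0.png")[150:250,190:290];b=cv2.imread("pics/side0.png")[155:230,265:340]
cv2.imwrite("pics/z.png",np.hstack([cv2.resize(a,(400,400),interpolation=2),cv2.resize(b,(400,400),interpolation=2)]))
E
```

```text
top [305. 276.] [[349. -78.  23.]] [[387.0, -4.0], [430.0, -100.0], [312.0, -151.0], [270.0, -57.0]]
top [230. 272.] [[361. 132.  23.]] [[355.0, 216.0], [441.0, 156.0], [366.0, 49.0], [282.0, 110.0]]
top [241. 196.] [[577. 103.  23.]] [[597.0, 184.0], [654.0, 69.0], [557.0, 22.0], [501.0, 136.0]]
side [217. 254.] [[347. -81.  23.]] [[261.0, -49.0], [385.0, 19.0], [431.0, -112.0], [314.0, -171.0]]
side [304. 193.] [[576.  93.  23.]] [[495.0, 130.0], [591.0, 215.0], [655.0, 58.0], [562.0, -15.0]]
side [221. 191.] [[360. 121.  23.]] [[277.0, 98.0], [355.0, 247.0], [446.0, 144.0], [364.0, 9.0]]
aa [[ 575. -246.   25.]] [[ 574. -253.   25.]]
others [[610.0, -125.0, 20.0], [456.0, -158.0, 20.0], [745.0, -245.0, 20.0], [437.0, -336.0, 20.0], [759.0, -0.0, 20.0]]
```

View pics/z.png

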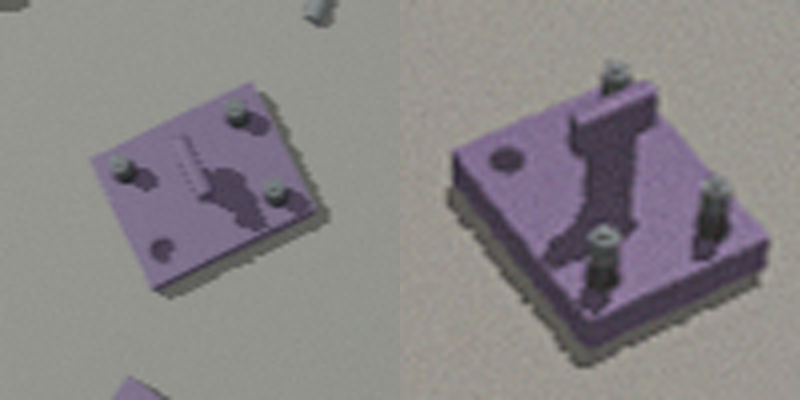

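The crop shows the far caddy with three cells and its empty well at crop (162,250), i.e. top pixel (230.5,212.5). That makes caddy yaw about 118°. Next I'll move above the spare AA.

{"name": "carry_out", "arguments": {
  "deltas": [
    [0, 0, 0, -0.042, -0.042, 0.005, 0.5],
    [0, 0, 0, -0.042, -0.042, 0.005, 0.5],
    [0, 0, 0, -0.042, -0.042, 0.005, 0.5],
    [0, 0, 0, -0.042, -0.042, 0.005, 0.5],
    [0, 0, 0, -0.042, -0.042, 0.005, 0.5]
  ]
}}

```text
time: 0.78
ee_pos: [355.4, 298.8, 188.8]
tool_rot: [0.0, 0.198, 0.98, 0.0]
force: [2.0, 0.4, 0.1]
opening: 46.8
gripper_force: 0.0
```

{"name": "carry_out", "arguments": {
  "deltas": [
    [0, 0, 0, -0.042, -0.042, 0.005, 0.5],
    [0, 0, 0, -0.042, -0.042, 0.005, 0.5],
    [0, 0, 0, -0.042, -0.042, 0.005, 0.5],
    [0, 0, 0, -0.042, -0.042, 0.005, 0.5],
    [0, 0, 0, -0.042, -0.042, 0.005, 0.5]
  ]
}}

```text
time: 1.4
ee_pos: [467.2, 23.4, 163.8]
tool_rot: [0.0, 0.199, 0.98, 0.0]
force: [1.0, 0.9, -0.4]
opening: 45.3
gripper_force: 0.0
```

{"name": "carry_out", "arguments": {
  "deltas": [
    [0, 0, 0, -0.042, -0.042, 0.005, 0.5],
    [0, 0, 0, -0.042, -0.042, 0.005, 0.5],
    [0, 0, 0, -0.042, -0.042, 0.005, 0.5],
    [0, 0, 0, -0.042, -0.042, 0.005, 0.5],
    [0, 0, 0, 0, 0, 0, 0.5]
  ]
}}

```text
time: 2.02
ee_pos: [557.1, -198.5, 143.2]
tool_rot: [0.0, 0.2, 0.98, -0.0]
force: [-0.8, 2.0, -0.6]
opening: 45.5
gripper_force: 0.0
```

Run:
```python
from h import *
s=arm.get_state();im=arm.capture("wrist");c=cam("wrist",s);cv2.imwrite("pics/w1.png",im[:,:,::-1])
print(s["ee_pos"],proj(c,[[575,-248,0],[575,-248,50]]).round())
g=cv2.cvtColor(im,cv2.COLOR_RGB2HSV);print(g[200,100:500:50].tolist())
```

```text
[ 557.07164036 -198.52294231  143.18338643] [[238. 233.]
 [232. 252.]]
[[30, 4, 114], [38, 9, 115], [50, 7, 113], [42, 7, 183], [45, 8, 183], [45, 9, 117], [42, 7, 185], [45, 6, 184]]
```

View pics/w1.png

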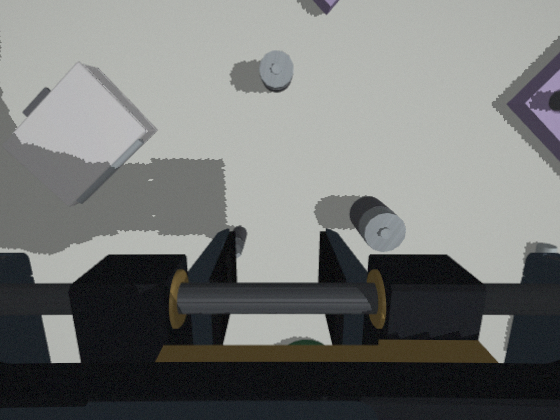

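The spare cell shows at about (238,240), partly hidden by a finger. I'll shift so it can be seen clear of the gripper.

{"name": "carry_out", "arguments": {
  "deltas": [
    [0, 0, 0, -0.045, -0.019, 0, 0.5],
    [0, 0, 0, -0.045, -0.019, 0, 0.5],
    [0, 0, 0, 0, 0, 0, 0.5]
  ]
}}

```text
time: 2.45
ee_pos: [625.6, -265.8, 143.6]
tool_rot: [0.0, 0.199, 0.98, -0.0]
force: [0.2, 0.3, 0.5]
opening: 45.5
gripper_force: 0.0
```

Run:
```python
from h import *
s=arm.get_state();im=arm.capture("wrist");c=cam("wrist",s)
p=proj(c,[[575,-248,50]])[0].round().astype(int);print(s["ee_pos"],p)
x0,y0=p-60;cr=im[max(y0,0):y0+120,x0:x0+120];cv2.imwrite("pics/w2.png",cv2.resize(cr,(600,600),interpolation=2)[:,:,::-1]);print(x0,max(y0,0))
```

```text
[ 625.6176346  -265.81606516  143.59035107] [273 146]
213 86
```

View pics/w2.png

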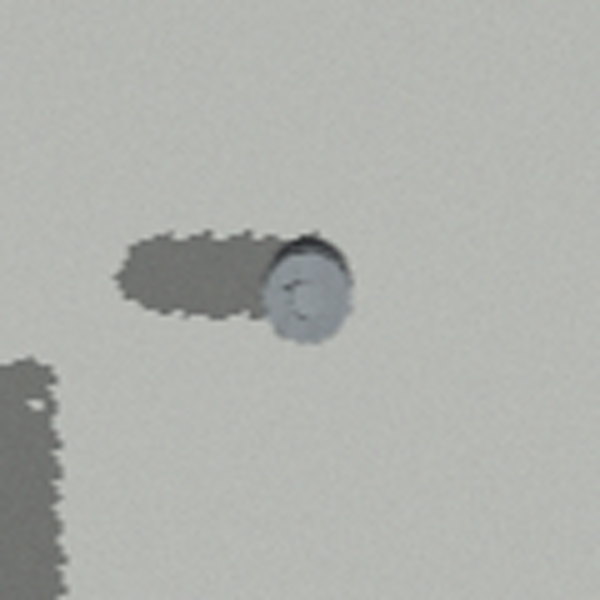

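The cell's top disc is centred at crop (308,296), i.e. pixel (274.2,144.8).

```bash
cat >> h.py <<'E'
def rel(s,P):
    q=np.array(s["tool_rot"]);return R.from_quat(q[[1,2,3,0]]).inv().apply(np.asarray(P,float)-s["ee_pos"])
E
python3 - <<'E'
from h import *
s=arm.get_state();c=cam("wrist",s);P=plane(c,[[274.2,144.8]],49)[0];print(P)
print(rel(s,[P[0],P[1],27]).round(1))
E
```

```text
[ 573.42332176 -245.26115267   49.        ]
[ 54.3  -2.2 116.5]
```

{"name": "carry_out", "arguments": {
  "deltas": [
    [0, 0, 0, 0.054, -0.002, 0.02, 0.5],
    [0, 0, 0, 0, 0, 0.05, 0.5],
    [0, 0, 0, 0, 0, 0.036, 0.5],
    [0, 0, 0, 0, 0, 0.01, 0.5],
    [0, 0, 0, 0, 0, 0, 0.35]
  ],
  "squeeze": 12
}}

```text
time: 3.12
ee_pos: [573.4, -244.9, 28.3]
tool_rot: [-0.0, 0.198, 0.98, 0.0]
force: [0.1, -0.4, 0.5]
opening: 38.4
gripper_force: 0.0
```

{"name": "carry_out", "arguments": {
  "deltas": [
    [0, 0, 0, 0, 0, 0, 0.05],
    [0, 0, 0, 0, 0, 0, 0.05],
    [0, 0, 0, 0, 0, 0, 0.05],
    [0, 0, 0, 0, 0, 0, 0.05]
  ]
}}

```text
time: 3.62
ee_pos: [574.2, -245.9, 28.8]
tool_rot: [0.001, 0.199, 0.98, -0.0]
force: [0.2, -0.2, 7.1]
opening: 14.0
gripper_force: 12.0
```

{"name": "carry_out", "arguments": {
  "deltas": [
    [0, 0, -10.2, 0, 0, -0.03, 0.05],
    [0, 0, -10.2, 0, 0, -0.03, 0.05],
    [0, 0, -10.2, 0, 0, -0.03, 0.05],
    [0, 0, -10.2, 0, 0, -0.03, 0.05],
    [0, 0, -10.2, 0, 0, -0.01, 0.05]
  ]
}}

```text
time: 4.25
ee_pos: [574.3, -246.1, 160.2]
tool_rot: [0.001, -0.246, 0.969, -0.001]
force: [-0.0, -0.8, -0.2]
opening: 13.9
gripper_force: 12.0
```

{"name": "carry_out", "arguments": {
  "deltas": [
    [0, 0, 0, -0.035, 0.043, 0, 0.05],
    [0, 0, 0, -0.035, 0.043, 0, 0.05],
    [0, 0, 0, -0.035, 0.043, 0, 0.05],
    [0, 0, 0, -0.035, 0.043, 0, 0.05]
  ]
}}

```text
time: 4.75
ee_pos: [616.3, -26.3, 158.2]
tool_rot: [0.0, -0.243, 0.97, -0.0]
force: [0.6, -0.6, 0.8]
opening: 13.8
gripper_force: 12.0
```

{"name": "carry_out", "arguments": {
  "deltas": [
    [0, 0, 0, -0.035, 0.043, 0, 0.05],
    [0, 0, 0, -0.035, 0.043, 0, 0.05],
    [0, 0, 0, -0.035, 0.043, 0, 0.05],
    [0, 0, 0, 0, 0, 0, 0.05]
  ]
}}

```text
time: 5.25
ee_pos: [648.2, 139.0, 157.9]
tool_rot: [0.0, -0.245, 0.97, 0.0]
force: [-0.3, -1.1, -0.9]
opening: 14.1
gripper_force: 12.0
```

Run:
```python
from h import *
s=arm.get_state();im=arm.capture("wrist");c=cam("wrist",s);cv2.imwrite("pics/w3.png",im[:,:,::-1])
np.savez("w3.npz",p=s["ee_pos"],q=s["tool_rot"]);print(s["ee_pos"],s["tool_rot"],s["opening"])
```

```text
[648.17240155 139.03709794 157.92035837] [ 3.25477247e-04 -2.44601514e-01  9.69623594e-01  2.82752431e-04] 14.056549988663193
```

View pics/w3.png

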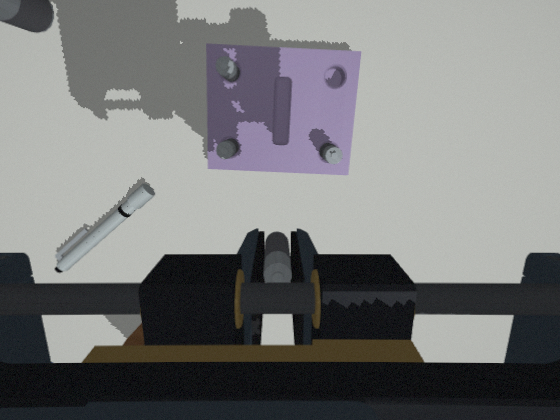

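The wrist view shows the caddy corners near (207,44), (360,52), (349,175) and (207,168). The empty well is at (335,76), the grip bar spans (275..291, 78..144), and the held cell is still upright between the fingers.

Run:
```python
from h import *
d=np.load("w3.npz");s={"ee_pos":d["p"],"tool_rot":d["q"]};c=cam("wrist",s)
im=cv2.imread("pics/w3.png")[:,:,::-1].copy()
print(np.degrees(2*np.arctan2(d["q"][2],d["q"][1]))-270)
h=cv2.cvtColor(im,cv2.COLOR_RGB2HSV)
m=cv2.inRange(h,(120,35,20),(160,255,255));m[200:]=0
k=max(cv2.findContours(m,0,1)[0],key=cv2.contourArea)
P=plane(c,k[:,0],23)[:,:2].astype(np.float32);r=cv2.minAreaRect(P);print("block",r)
h2=cv2.convexHull(k)[:,0];print(cv2.approxPolyDP(h2,6,True)[:,0].tolist())
b=plane(c,[[283,111]],88)[0];print("bar",b)
w=plane(c,[[335,76]],23)[0];print("well raw",w)
bar=plane(c,[[283,78],[281.5,144]],88);v=bar[0]-bar[1];print("bar yaw+90 axis",np.degrees(np.arctan2(v[1],v[0])),np.linalg.norm(v))
g=(h[60:92,318:352,2]);cv2.imwrite("pics/z3.png",cv2.resize(im[35:185,195:370],(700,600),interpolation=2)[:,:,::-1])
```

```text
-61.68342600229275
block ((577.2463989257812, 104.03924560546875), (104.65686798095703, 129.5096435546875), 25.737058639526367)
[[206, 44], [360, 51], [347, 174], [208, 168]]
bar [576.61727572 104.82493957  88.        ]
well raw [528.98583033 130.81085955  23.        ]
bar yaw+90 axis -152.783231045054 43.69080004574719
```

View pics/z3.png

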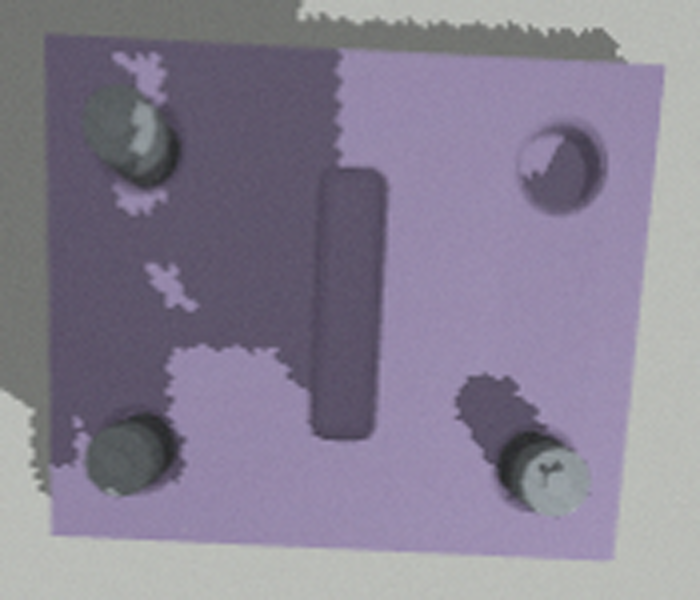

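Run:
```python
from h import *
d=np.load("w3.npz");s={"ee_pos":d["p"],"tool_rot":d["q"]};c=cam("wrist",s)
q=d["q"];Rm=R.from_quat(q[[1,2,3,0]])
for z in(-21,27): 
  for y in(-7.25,7.25): print(z,y,proj(c,Rm.apply([0,y,z])+d["p"]).round(1), proj(c,Rm.apply([7.25,y*0,z])+d["p"]).round(1))
im=cv2.imread("pics/w3.png");cv2.imwrite("pics/z4.png",cv2.resize(im[220:300,230:325],(712,600),interpolation=2))
print(rel(s,[528.9,130.6,75]).round(1))
```

```text
-21 -7.25 [[263.  275.4]] [[277.8 261.8]]
-21 7.25 [[292.4 275.4]] [[277.8 261.8]]
27 -7.25 [[266.1 240.6]] [[277.6 229.7]]
27 7.25 [[289.  240.6]] [[277.6 229.7]]
[109.1  49.1  82.9]
```

View pics/z4.png

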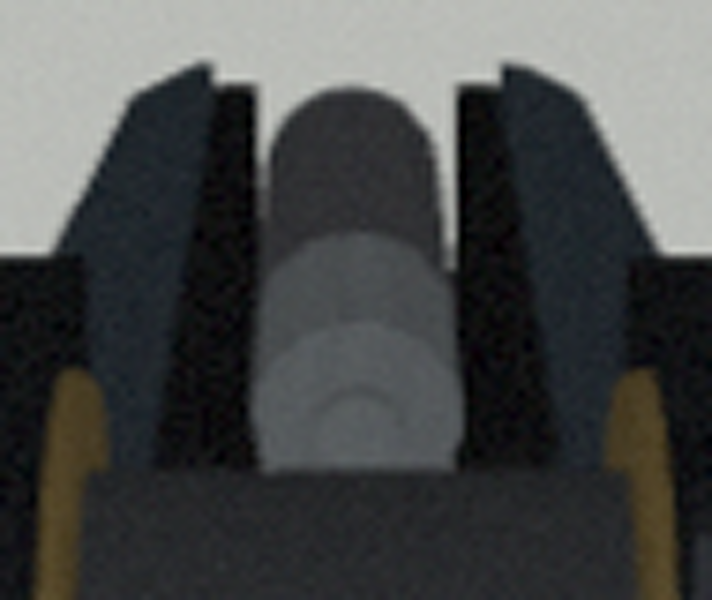

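{"name": "carry_out", "arguments": {
  "deltas": [
    [0, 0, 2.6, 0, 0, 0, 0.05],
    [0, 0, 0, 0.056, 0.0223, 0, 0.05],
    [0, 0, 0, 0.056, 0.0223, 0, 0.05],
    [0, 0, 0, 0, 0, 0.05, 0.05],
    [0, 0, 0, 0, 0, 0.04, 0.05]
  ]
}}

```text
time: 5.92
ee_pos: [527.3, 126.1, 67.6]
tool_rot: [0.001, -0.22, 0.975, -0.0]
force: [1.3, 0.5, -0.4]
opening: 14.4
gripper_force: 12.0
```

{"name": "carry_out", "arguments": {
  "deltas": [
    [0, 0, 0, 0, 0, 0, 0.05],
    [0, 0, 0, 0, 0, 0, 0.05]
  ]
}}

```text
time: 6.18
ee_pos: [528.5, 126.8, 69.2]
tool_rot: [0.001, -0.22, 0.975, -0.0]
force: [0.5, -0.2, 0.2]
opening: 14.4
gripper_force: 12.0
```

Run:
```python
from h import *
s=arm.get_state();print(s["ee_pos"],s["tool_rot"],rel(s,[528.9,130.6,33.8]).round(2),s["force"])
im=arm.capture("wrist");cv2.imwrite("pics/w5.png",cv2.resize(im[190:290,205:345],(800,571),interpolation=2)[:,:,::-1])
```

```text
[528.45824503 126.81518319  69.17952888] [ 5.22790197e-04 -2.20290615e-01  9.75434141e-01 -9.05943469e-05] [-1.99  3.24 35.38] [ 0.50084881 -0.1721582   0.16236549]
```

View pics/w5.png

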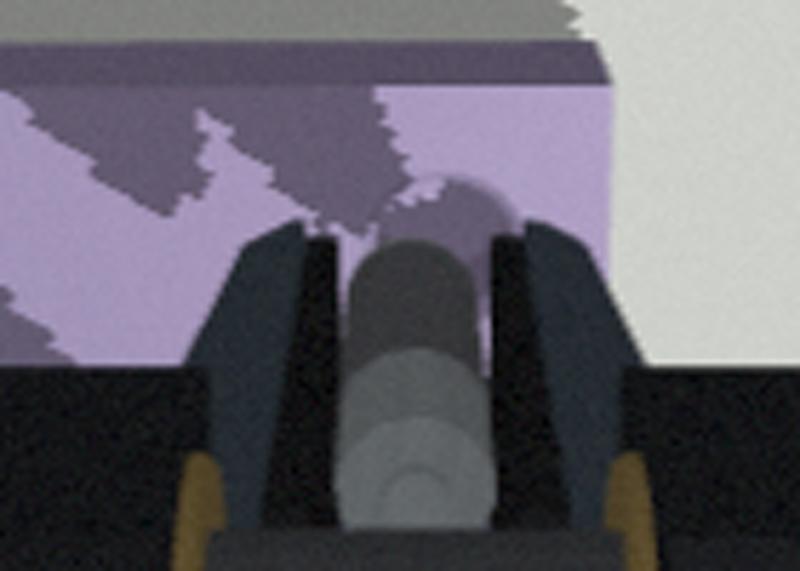

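The cell's bottom front edge is at crop (412,240). The well's front rim is at (449,175), with its sides at about 377 and 520. I'll work out the remaining offset.

Run:
```python
from h import *
s=arm.get_state();c=cam("wrist",s);f=lambda u,v:[205+u/5.714-.4,190+v/5.71-.4]
a=rel(s,plane(c,[f(449,175)],23)[0]);b=rel(s,plane(c,[f(412,240)],s["ee_pos"][2]-28.8)[0])
print(a,b,"move",a[:2]-[8.5,0]-(b[:2]-[7.25,0]))
```

```text
[ 7.37048358  3.88825019 46.45770429] [ 5.33794389 -0.52700694 28.79034277] move [0.78253968 4.41525712]
```

{"name": "carry_out", "arguments": {
  "deltas": [
    [0, 0, 0, -0.0002, 0.0041, 0, 0.05],
    [0, 0, 0, 0, 0, 0.012, 0.05],
    [0, 0, 0, 0, 0, 0, 0.05],
    [0, 0, 0, 0, 0, 0.004, 0.05],
    [0, 0, 0, 0, 0, 0.003, 0.05]
  ]
}}

```text
time: 6.85
ee_pos: [526.2, 131.1, 48.7]
tool_rot: [-0.0, -0.221, 0.975, -0.0]
force: [-0.1, -0.1, -0.4]
opening: 14.1
gripper_force: 12.0
```

Run:
```python
from h import *
s=arm.get_state();print(s["ee_pos"],rel(s,[528.9,130.6,33.8]).round(2),s["force"],s["ft_torque"],s["opening"])
```

```text
[526.16348265 131.08761024  48.66617969] [-2.26 -1.62 14.87] [-0.07702688 -0.10222629 -0.42401423] [ 0.0200302  -0.01975472  0.00098959] 14.11134165896774
```

{"name": "carry_out", "arguments": {
  "deltas": [
    [0, 0, 0, 0, 0, 0.003, 0.05],
    [0, 0, 0, 0, 0, 0, 0.05]
  ]
}}

```text
time: 7.1
ee_pos: [526.1, 131.1, 45.7]
tool_rot: [-0.0, -0.221, 0.975, 0.0]
force: [0.5, -0.3, -0.1]
opening: 13.8
gripper_force: 12.0
```

{"name": "carry_out", "arguments": {
  "deltas": [
    [0, 0, 0, 0, 0, 0.004, 0.05],
    [0, 0, 0, 0, 0, 0.004, 0.05],
    [0, 0, 0, 0, 0, 0, 0.05]
  ]
}}

```text
time: 7.48
ee_pos: [526.1, 131.1, 37.6]
tool_rot: [-0.0, -0.221, 0.975, 0.0]
force: [1.4, -0.5, -0.6]
opening: 14.0
gripper_force: 12.0
```

{"name": "carry_out", "arguments": {
  "deltas": [
    [0, 0, 0, 0, 0, 0.002, 0.05],
    [0, 0, 0, 0, 0, 0.001, 0.05],
    [0, 0, 0, 0, 0, 0, 0.05]
  ]
}}

```text
time: 7.85
ee_pos: [526.2, 131.1, 34.9]
tool_rot: [0.0, -0.221, 0.975, -0.0]
force: [0.6, -0.1, -0.6]
opening: 13.9
gripper_force: 12.0
```

{"name": "carry_out", "arguments": {
  "deltas": [
    [0, 0, 0, 0, 0, 0.001, 0.05],
    [0, 0, 0, 0, 0, 0.0005, 0.05],
    [0, 0, 0, 0, 0, 0, 0.05]
  ]
}}

```text
time: 8.22
ee_pos: [526.4, 131.1, 33.8]
tool_rot: [0.0, -0.221, 0.975, -0.0]
force: [0.1, -0.1, 6.1]
opening: 14.1
gripper_force: 12.0
```

{"name": "carry_out", "arguments": {
  "deltas": [
    [0, 0, 0, 0, 0, 0, 0.27],
    [0, 0, 0, 0, 0, 0, 0.27],
    [0, 0, 0, 0, 0, -0.01, 0.27],
    [0, 0, 0, 0, 0, -0.04, 0.27],
    [0, 0, 0, 0, 0, -0.05, 0.3]
  ]
}}

```text
time: 8.85
ee_pos: [525.4, 131.0, 134.5]
tool_rot: [-0.001, -0.221, 0.975, 0.0]
force: [1.4, -0.6, -0.1]
opening: 27.6
gripper_force: 0.0
```

{"name": "carry_out", "arguments": {
  "deltas": [
    [0, 0, 0, 0, 0, -0.03, 0.4],
    [0, 0, 0, -0.05, -0.0225, 0, 0.4],
    [0, 0, 0, -0.05, -0.0225, 0, 0.4],
    [0, 0, 0, -0.01, 0, 0, 0.4],
    [0, 0, 0, 0, 0, 0, 0.4]
  ]
}}

```text
time: 9.48
ee_pos: [644.4, 138.0, 163.3]
tool_rot: [-0.0, -0.221, 0.975, 0.0]
force: [-0.9, 0.6, 0.4]
opening: 36.6
gripper_force: 0.0
```

Run:
```python
from h import *
s=arm.get_state();c=cam("wrist",s);im=arm.capture("wrist");cv2.imwrite("pics/w6.png",im[:,:,::-1])
h=cv2.cvtColor(im,cv2.COLOR_RGB2HSV)
m=cv2.inRange(h,(120,35,20),(160,255,255));m[220:]=0
k=max(cv2.findContours(m,0,1)[0],key=cv2.contourArea)
P=plane(c,k[:,0],23)[:,:2].astype(np.float32);r=cv2.minAreaRect(P);print("block",r)
print(s["ee_pos"],s["opening"],np.degrees(2*np.arctan2(s["tool_rot"][2],s["tool_rot"][1]))-90,"rel",rel(s,[*r[0],59]).round(1))
u=np.radians(r[2]+90);X=np.array([np.cos(u),np.sin(u)]);Y=np.array([-X[1],X[0]])
for a in(45,-45):
  for b in(32,-32):print(a,b,proj(c,[*(np.array(r[0])+a*X+b*Y),55]).round())
print("bar top",proj(c,[*r[0],88]).round())
```

```text
block ((577.5697021484375, 103.97315216064453), (104.31019592285156, 129.5998992919922), 25.57639503479004)
[644.42352461 138.0072389  163.34999267] 36.64901422374067 115.5045691958288 rel [ 74.9  -2.  104.4]
45 32 [[333.  75.]]
45 -32 [[329. 157.]]
-45 32 [[217.  75.]]
-45 -32 [[221. 157.]]
bar top [[275. 117.]]
```

View pics/w6.png

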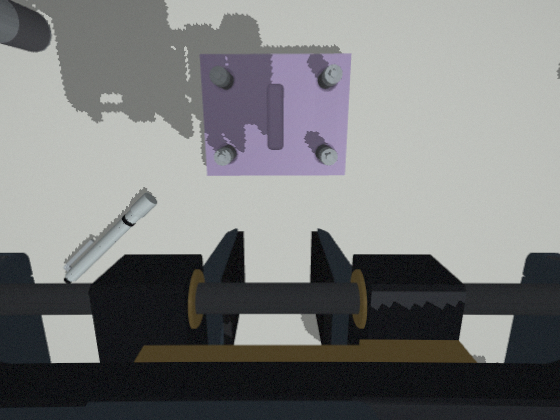

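All four cells show near their predicted positions: (332,74), (327,156), (222,77) and (226,156). The caddy hasn't moved. Next I'll grip the handle.

{"name": "carry_out", "arguments": {
  "deltas": [
    [0, 0, 0, 0.0375, -0.001, 0, 0.4],
    [0, 0, 0, 0.0375, -0.001, 0, 0.4],
    [0, 0, 0, 0, 0, 0.045, 0.4],
    [0, 0, 0, 0, 0, 0.045, 0.4],
    [0, 0, 0, 0, 0, 0.012, 0.4]
  ],
  "squeeze": 30
}}

```text
time: 10.15
ee_pos: [575.3, 103.6, 59.9]
tool_rot: [-0.002, -0.221, 0.975, 0.0]
force: [0.6, 0.4, 0.5]
opening: 36.8
gripper_force: 0.0
```

{"name": "carry_out", "arguments": {
  "deltas": [
    [0, 0, 0, 0, 0, 0, 0.4],
    [0, 0, 0, 0, 0, 0, 0.05],
    [0, 0, 0, 0, 0, 0, 0.05],
    [0, 0, 0, 0, 0, 0, 0.05],
    [0, 0, 0, 0, 0, 0, 0.05]
  ]
}}

```text
time: 10.78
ee_pos: [578.4, 103.9, 62.3]
tool_rot: [0.001, -0.221, 0.975, -0.0]
force: [-2.1, 0.7, 8.7]
opening: 12.2
gripper_force: 30.0
```

Run:
```python
from h import *
s=arm.get_state();print(s["ee_pos"],rel(s,[577.5,104,59]).round(1),s["force"],s["ft_torque"],s["opening"],s["gripper_force"],s["joint_efforts"].round(1) if hasattr(s["joint_efforts"],"round") else "")
```

```text
[578.39069041 103.88451859  62.32570171] [0.8 0.5 3.3] [-2.0558301   0.67501942  8.73578621] [0.28254185 0.35542269 0.02794215] 12.227437565401727 30.00159502029419 [ -0.7 -82.7 -25.4  -0.4  -0.5  -0. ]
```

{"name": "carry_out", "arguments": {
  "deltas": [
    [0, 0, 0, 0, 0, -0.003, 0.05],
    [0, 0, 0, 0, 0, -0.006, 0.05],
    [0, 0, 0, 0, 0, -0.008, 0.05],
    [0, 0, 0, 0, 0, -0.008, 0.05],
    [0, 0, 0, 0, 0, -0.008, 0.05]
  ]
}}

```text
time: 11.4
ee_pos: [578.0, 103.8, 95.1]
tool_rot: [0.0, -0.221, 0.975, -0.0]
force: [0.2, -0.4, -3.0]
opening: 12.1
gripper_force: 30.0
```

{"name": "carry_out", "arguments": {
  "deltas": [
    [0, 0, 0, 0, 0, -0.01, 0.05],
    [0, 0, 0, 0, 0, -0.01, 0.05],
    [0, 0, 0, 0, 0, -0.01, 0.05],
    [0, 0, 0, 0, 0, -0.01, 0.05],
    [0, 0, 0, 0, 0, -0.01, 0.05]
  ]
}}

```text
time: 12.02
ee_pos: [578.0, 103.8, 145.1]
tool_rot: [0.0, -0.221, 0.975, -0.0]
force: [-0.2, 0.7, -3.7]
opening: 12.3
gripper_force: 30.0
```

{"name": "carry_out", "arguments": {
  "deltas": [
    [0, 0, 0, 0, 0, -0.008, 0.05],
    [0, 0, 0, 0, 0, -0.006, 0.05],
    [0, 0, 0, 0, 0, -0.003, 0.05],
    [0, 0, 0, 0, 0, 0, 0.05],
    [0, 0, 0, 0, 0, 0, 0.05]
  ]
}}

```text
time: 12.65
ee_pos: [577.8, 103.7, 161.1]
tool_rot: [-0.0, -0.221, 0.975, 0.0]
force: [-0.6, -0.1, -2.3]
opening: 12.1
gripper_force: 30.0
```

{"name": "carry_out", "arguments": {
  "deltas": [
    [0, 0, 0, 0, 0, 0, 0.05],
    [0, 0, 0, 0, 0, 0, 0.05],
    [0, 0, 0, 0, 0, 0, 0.05],
    [0, 0, 0, 0, 0, 0, 0.05],
    [0, 0, 0, 0, 0, 0, 0.05]
  ]
}}

```text
time: 13.28
ee_pos: [578.0, 103.7, 161.4]
tool_rot: [0.0, -0.221, 0.975, -0.0]
force: [0.7, 0.1, -3.2]
opening: 11.9
gripper_force: 30.0
```

Run:
```python
from h import *
s=arm.get_state();print(s["ee_pos"],s["tool_rot"],s["force"],s["ft_torque"],s["opening"],s["gripper_force"])
z=s["ee_pos"][2]-62.3
for n in("side","top"):
    c=cam(n);im=arm.capture(n);cv2.imwrite(f"pics/{n}9.png",im[:,:,::-1]);print(n,proj(c,[578,104,23+z]).round())
    m=lilac(im)
    for k in cv2.findContours(m,0,2)[0]:
        if cv2.contourArea(k)>300:print(cv2.minAreaRect(k),plane(c,[cv2.minAreaRect(k)[0]],23+z).round())
# lev: wrist view of block top
im=arm.capture("wrist");cv2.imwrite("pics/w9.png",im[:,:,::-1]);c=cam("wrist",s)
h=cv2.cvtColor(im,cv2.COLOR_RGB2HSV);m=cv2.inRange(h,(120,35,20),(160,255,255));k=max(cv2.findContours(m,0,1)[0],key=cv2.contourArea)
print("corners",cv2.approxPolyDP(cv2.convexHull(k),5,True)[:,0].tolist())
u=np.radians(115.58);X=np.array([np.cos(u),np.sin(u)]);Y=np.array([-X[1],X[0]]);C=s["ee_pos"][:2]
print("pred",[proj(c,[*(C+a*X+b*Y),23+z]).round()[0].tolist() for a,b in((-65,52.5),(65,52.5),(65,-52.5),(-65,-52.5))])
```

```text
[577.96776522 103.73022274 161.43963032] [ 7.93520219e-06 -2.20648665e-01  9.75353355e-01 -1.00505960e-05] [ 0.68611131  0.13904027 -3.18598439] [0.06338913 0.02534686 0.02000864] 11.923811891122751 29.999505579471588
side [[306. 163.]]
((216.6954803466797, 253.79039001464844), (46.944122314453125, 56.790679931640625), 64.79888153076172) [[ 358. -150.  122.]]
((221.35511779785156, 190.89569091796875), (41.940101623535156, 51.15913009643555), 35.753883361816406) [[369.  30. 122.]]
((305.0896301269531, 167.42413330078125), (56.31441879272461, 41.28158187866211), 49.76364517211914) [[575.  90. 122.]]
top [[236. 188.]]
((305.2536315917969, 275.8829040527344), (47.07419967651367, 37.01681137084961), 65.224853515625) [[348. -73. 122.]]
corners [[380, 154], [371, 255], [273, 283], [182, 254], [175, 153]]
pred [[173.0, 155.0], [381.0, 155.0], [369.0, 304.0], [186.0, 304.0]]
```

The caddy is about 10 cm up. Its corners are within 2 px of a level pose, and the load of about 3 N fits the full caddy. I'll hold it still, then hand in.

{"name": "carry_out", "arguments": {
  "deltas": [
    [0, 0, 0, 0, 0, 0, 0.05],
    [0, 0, 0, 0, 0, 0, 0.05],
    [0, 0, 0, 0, 0, 0, 0.05],
    [0, 0, 0, 0, 0, 0, 0.05],
    [0, 0, 0, 0, 0, 0, 0.05]
  ]
}}

```text
time: 14.05
ee_pos: [577.9, 103.8, 161.4]
tool_rot: [-0.0, -0.221, 0.975, 0.0]
force: [-0.2, 0.4, -2.9]
opening: 11.7
gripper_force: 30.0
```

{"name": "carry_out", "arguments": {
  "deltas": [
    [0, 0, 0, 0, 0, 0, 0.05],
    [0, 0, 0, 0, 0, 0, 0.05],
    [0, 0, 0, 0, 0, 0, 0.05],
    [0, 0, 0, 0, 0, 0, 0.05],
    [0, 0, 0, 0, 0, 0, 0.05]
  ]
}}

```text
time: 14.68
ee_pos: [577.9, 103.7, 161.4]
tool_rot: [-0.0, -0.221, 0.975, -0.0]
force: [0.4, 0.4, -3.7]
opening: 11.9
gripper_force: 30.0
```

{"name": "carry_out", "arguments": {
  "deltas": [
    [0, 0, 0, 0, 0, 0, 0.05],
    [0, 0, 0, 0, 0, 0, 0.05],
    [0, 0, 0, 0, 0, 0, 0.05],
    [0, 0, 0, 0, 0, 0, 0.05],
    [0, 0, 0, 0, 0, 0, 0.05]
  ]
}}

```text
time: 15.3
ee_pos: [577.9, 103.7, 161.4]
tool_rot: [-0.0, -0.221, 0.975, -0.0]
force: [0.1, 0.0, -3.3]
opening: 11.7
gripper_force: 30.0
```

{"name": "carry_out", "arguments": {
  "deltas": [
    [0, 0, 0, 0, 0, 0, 0.05],
    [0, 0, 0, 0, 0, 0, 0.05],
    [0, 0, 0, 0, 0, 0, 0.05],
    [0, 0, 0, 0, 0, 0, 0.05],
    [0, 0, 0, 0, 0, 0, 0.05]
  ]
}}

```text
time: 15.92
ee_pos: [578.0, 103.8, 161.4]
tool_rot: [-0.0, -0.221, 0.975, -0.0]
force: [0.6, 0.6, -3.0]
opening: 12.1
gripper_force: 30.0
```

```bash
python3 -c "
from bench import arm
s=arm.get_state();print(s['time'],s['ee_pos'],s['force'],s['opening']);print(arm.finish_job())"
```

```text
15.925 [577.96043452 103.75065635 161.41596955] [ 0.63736619  0.62237997 -2.96582317] 12.091339269565692
the job is handed in; nothing more can be done
None
```

The job is handed in at 15.9 s: the spare AA stands in the empty well, and the full caddy is held level and still by its handle about 10 cm above the stool; all four cells were seen in place just before the lift.

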